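# Seat the projection lens in the sprung V-cradle and hold it pressed

### The job

Take the dust cover off the sprung V-cradle and lay it flat, handle up, in the shallow tray. Then pick the long lens barrel off its low rest, lay it lengthwise and centred in the cradle's V-groove so that it settles on both faces of the V, and press it down, both faces bearing on it, until the cradle has sunk about half of its spring travel; finish while still pressing it down there with the gripper. Do not drop the lens on the counter, and leave everything else where it stands.

Things in the scene. Friction and masses are not known exactly. Their poses are not given: they have to be found in the camera images.
- stand: Grey fixed foot of the V-cradle, 130 x 84 mm, 18 mm high; the cradle stands on it on springs. Origin: centre of its underside, on the counter; z up, x along the V-groove. The V is cut in two aluminium cheeks, centred at x = -42 and +42 mm, each 18 mm thick in x, 72 mm wide in y, tops 89 mm above the counter when up. Solid parts of the cradle between the cheeks lie below 48 mm.
- cradle (a joint): How far the cradle is pressed straight down on its springs: 0 up, 0.016 m at the bottom stop. The springs are preloaded: it starts to sink when about 8 N rests on it, takes 15 N at half travel and 22 N at the stop (0.9 N per mm). The weight of the lens counts in this but does not move it by itself, nor does the cover.
- groove (a point): Where the middle of the lens's axis lies when it is seated and centred: above the stand's origin, 90 mm above the counter with the cradle up; sinks with the cradle. x along the groove, z up. Here, between the cheeks, is a 66 mm wide gap (in x), open to both sides, so that fingers can straddle a lens in the V.
- jaw_left: The two polished, slippery steel faces of the V on the +y side of the stand, one on each cheek, at 45 degrees. Its frame is the stand's when the cradle is up (not at the faces). They touch the seated lens on a line 12.7 mm to the +y side of its axis and 12.7 mm below it.
- jaw_right: The same on the -y side.
- cover: White plastic dust cover lying loose on the tops of the cradle's cheeks, over the groove: a flat plate 106 x 72 mm, 6 mm thick, with an upright bar handle in the middle of its top, 50 mm long in x, 14 mm thick in y, top 32 mm above the underside. Origin: centre of the underside; x along its long side, z up. About 110 g.
- rest: Low grey plastic rest, fixed to the counter, 116 x 60 mm; the lens lies on it at first in two shallow notches, centred at x = -42 and +42 mm, 18 mm thick, 50 mm wide in y, 31 mm high, with an open gap of 66 mm between them above a 10 mm base. Origin: centre of its underside; x along the notches' axis, z up.
- lens: The lens: a long dark steel barrel, a plain cylinder 36 mm in diameter and 132 mm long, glass at both ends, two thin bright rings near its middle. Origin: its centre; x along its axis (either way round will do). Lies on the rest with its axis level, 42 mm above the counter. About 175 to 350 g.
- tray: Shallow rectangular open steel tray, fixed to the counter, 180 x 135 mm outside, 22 mm high, walls and floor 5 mm thick. Origin: centre of its underside; x along its long side, z up.
- eyepiece: Small black eyepiece standing upright, 38 mm wide at the top, 48 mm high. To be left alone.
- collar: Steel ring lying flat, 46 mm across, 14 mm high. To be left alone.
- jar: Small jar, 56 mm across, 75 mm high. To be left alone.
- petri: Closed flat round dish, 92 mm across, 20 mm high. To be left alone.
- bowl: Round bowl, 100 mm across, 45 mm high. To be left alone.
- slidebox: Flat box, 85 x 95 mm, 34 mm high. To be left alone.
- screwdriver: Screwdriver lying on the counter, 180 mm long. To be left alone.
- glassplate: Flat glass plate, 200 x 50 mm, 10 mm thick. To be left alone.
There are look-alikes about, which are no part of the job. Of the things like the rest, leave any that is turquoise or yellow; of the rest the larger one is meant.

How it is judged:
By the outcome, as a careful person would: the job done as asked, in the order asked, and still so for the second after the job is handed in, while the arm keeps its last pose, push and grip.
It also fails if it takes over 72 s, if anything falls off the work surface, if the arm or the gripper's body presses on something with over 40 N, if the wrist force passes 120 N, or if a joint passes its speed limit or range.

### The arm

A 6-joint arm with a two-finger parallel gripper is mounted at the origin on the work surface. World frame = base frame: x ahead of the robot, y to its left, z up, the work surface at z = 0. Lengths are in m, angles in rad, forces in N, time in s.
With the tool pointing down it reaches from about 0.35 to 0.725 m from the base axis. Payload 6 kg.
Tool frame: the origin (TCP) lies midway between the tips of the shut fingers; the grasp point (between the pads) lies 19 mm behind it; z points along the fingers, x is the direction in which the jaws open and shut, and the axes are right-handed (so a half turn about z gives the same grasp; the last joint's range is limited). The gripper opens to 85 mm and grips with 20 to 120 N. Pads are 22 mm wide; open, the fingers measure 114 mm over their backs; the gripper's body (76 mm by 85 mm) begins 54 mm behind the grasp point. The pads swing forward as they close: fully open they stand 13 mm farther back than shut.
Start: joints at [-0.888, 0.04, 0.085, 0, -1.615, -0.334], TCP at [0.205, -0.564, 0.231] pointing down, gripper open.
Joint ranges: [-2.56, 2.56], [-1.29, 2.01], [-1.08, 1.49], [-3.29, 1.98], [-2.81, -0.18], [-2.99, 2.99]. Speed limits (rad/s): [2.57, 2.57, 3.01, 3.14, 3.14, 3.14].

### API

Orientations are given as a unit quaternion [x, y, z, w].
In Python, from cell import get_state, grab_frame, sign_off gives the robot as it stands.
- The arm moves only by the tool send_rows, never from a script. Its argument "moves" is a list of rows, each a list of 2 entries, a list of its own where there are three numbers: the shift along the tool's x, y, z in m, then the turn about the tool's z in rad. In form: [[[tx, ty, tz], yaw], ...]. A call has 1 to 5 rows; each row shifts and turns the commanded pose from where the row before left it, along the tool's axes as they then stand; what a row does not reach is not made up. A row lasts 1/10 s, in which the tool goes at most 50 mm and 8.59 degrees, less where a joint would pass 70% of its speed; a pose out of reach is approached as far as the arm can. A call is refused whole if a number of a shift passes 0.05 or a number of a turn 0.15, either way. A call with a gripper value outside its range is refused whole. "jaw" is the finger opening in m, from 0 to 0.0854, set as the call begins (left out, the last holds). The fingers move at their own pace and stop on an object; "force" is the grip in N (left out, the last holds). Time passes only in rows, so rows that do not move let the fingers close. It gives the time, the measured TCP pose, the force and the opening at its end, in the units of the state.
- get_state(): the state, without advancing time (a new reading comes with each control period).
- grab_frame(name): name is "side" or "top"; returns a dict with "img" (420x560x3 uint8, red, green, blue), "vfov" (degrees; the focal length in pixels is half the picture's height over the tangent of half this angle, whatever the lens; pixels are square), "cx", "cy" (the principal point, pixels), "R" (3x3) and "t" (3): a world point X has camera coordinates R X + t. Camera axes: x right, y down, z forward; pixel columns grow to the right and rows downward; lengths in m; the calibration is good to about 2 mm. A picture is of the moment at which its call begins. There is no depth.
- sign_off(): hands the job in, once; it reports no verdict.
The state is a dict: "time_s": time; "joint_pos": joint angles; "qd": joint speeds; "joint_torque": joint torques, N m; "ee_pos": TCP position; "eef_rot": TCP orientation; "wrist_force": force on the tool from outside, world axes, zero at the start; "moment": the same for the moment, N m; "gripper_width": finger opening in m.
Only numpy, scipy, OpenCV 4.12 (cv2) and the standard library are available. Lean on these libraries where they do the work, as an engineer would, in place of code of your own. Each camera call takes 0.05 s, during which the arm holds its last target. There are 200 camera calls.

## Working session

There is one attempt and no reset: what is moved stays moved. The work goes in short steps, Python scripts to look and compute and a tool call to move; the robot and the scene stay as the last step left them, time stands still between calls to the robot, and variables do not carry over. Pictures are saved under pics/ and viewed, about 8 in all and at most 12, crops included, and the job is handed in when it is done.

Besides the shell and the picture viewer there is one more tool, called after "Request:" in YAML: its name, and indented under it one key for each argument. send_rows: Moves the arm, as the interface text tells. Its arguments: {"type":"object","properties":{"moves":{"type":"array"},"jaw":{"type":"number"},"force":{"type":"number"}},"required":["moves"]}

```bash
mkdir -p pics; cat > h.py <<'E'
import numpy as np, cv2
from cell import get_state, grab_frame
def cam(n):
    f=grab_frame(n); f['f']=f['img'].shape[0]/2/np.tan(np.radians(f['vfov'])/2); f['R']=np.array(f['R']);f['t']=np.array(f['t']); return f
def save(f,p,crop=None,s=1):
    im=f['img'][:,:,::-1]
    if crop: x0,y0,x1,y1=crop; im=im[y0:y1,x0:x1]
    cv2.imwrite(p,cv2.resize(im,None,fx=s,fy=s,interpolation=cv2.INTER_CUBIC))
def px2w(f,u,v,z):
    d=f['R'].T@np.array([(u-f['cx'])/f['f'],(v-f['cy'])/f['f'],1]); c=-f['R'].T@f['t']
    return c+d*(z-c[2])/d[2]
def w2px(f,X):
    p=f['R']@np.array(X)+f['t']; return f['f']*p[:2]/p[2]+[f['cx'],f['cy']]
E
python3 - <<'E'
from h import *
for n in ['top','side']:
    f=cam(n); save(f,f'pics/{n}1.png',s=1.42); print(n,f['f'],f['cx'],f['cy'],-f['R'].T@f['t'],f['R'].round(3).tolist())
print(get_state())
E
```

```text
top 541.1842387025793 280.7679795067053 209.5633981894412 [0.27996888 0.00969321 1.63983175] [[0.01, -1.0, 0.003], [-0.989, -0.01, -0.145], [0.145, -0.002, -0.989]]
side 410.9067740499309 276.88761066967567 205.99796299508026 [0.06555623 0.57394933 0.84116955] [[-0.784, -0.621, -0.002], [-0.447, 0.567, -0.692], [0.431, -0.541, -0.722]]
{'time_s': 0.1, 'joint_pos': array([-8.88305618e-01,  4.07564317e-02,  8.39465006e-02, -4.46378926e-04,
       -1.61546701e+00, -3.33712696e-01]), 'qd': array([ 0.00124287, -0.00081233,  0.00145705,  0.00081463,  0.00076942,
       -0.0005866 ]), 'joint_torque': array([-4.21672419e-03, -3.69346726e+01,  3.48283303e+01,  6.95180476e+00,
       -4.49425512e-03,  2.13335142e-05]), 'ee_pos': array([ 0.20504977, -0.5635788 ,  0.2303883 ]), 'eef_rot': array([ 5.73686122e-01,  8.19074866e-01,  4.17120255e-04, -6.50986590e-04]), 'wrist_force': array([ 0.33860716, -0.06444507,  0.45025321]), 'moment': array([ 0.00177789, -0.0515848 ,  0.00174553]), 'gripper_width': 0.08537537564087143}
```

View pics/top1.png

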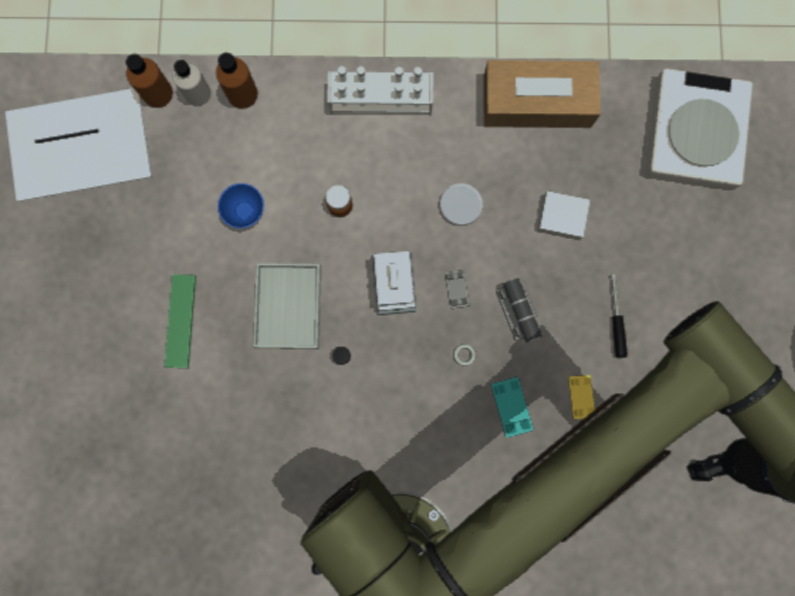

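View pics/side1.png

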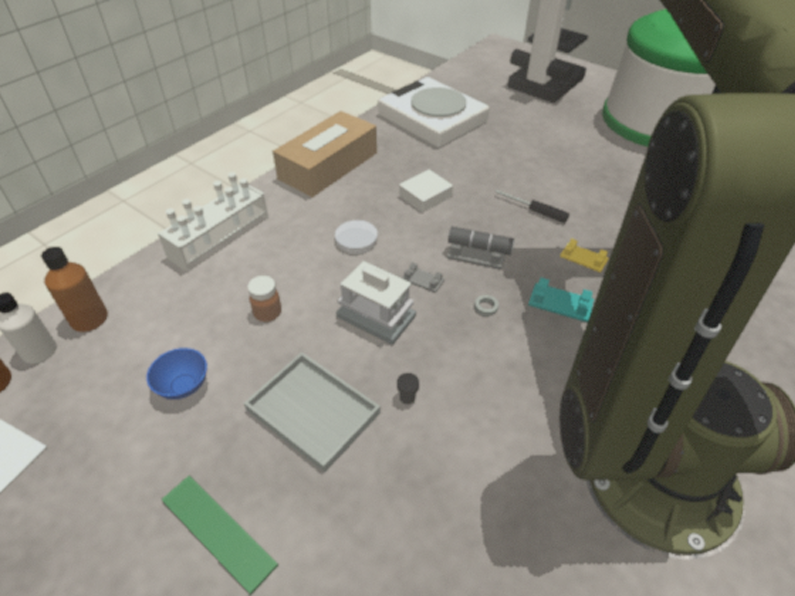

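Top view (pixels of the 1.42x picture): the cover on the cradle is at (393,280), the lens on the larger grey rest at (518,310) and the tray at (287,306).

Look-alikes:
- Rests: small grey (457,288), turquoise (512,407), yellow (581,397). None of them carries the lens.
- Cover: slidebox (565,214) and petri (461,204) are also white. The cover is the one with a handle.

Next is one close crop to check this choice.

```bash
python3 - <<'E'
from h import *
f=cam('top'); save(f,'pics/c1.png',(172,168,392,258),3.6)
f=cam('side'); save(f,'pics/c2.png',(160,150,380,340),3.1)
E
```

```text
(no output)
```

View pics/c1.png

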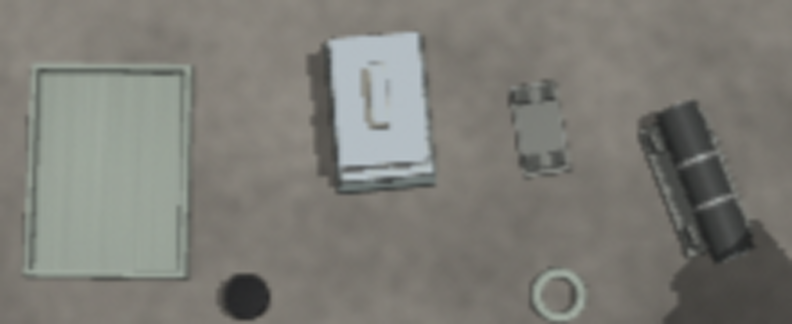

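View pics/c2.png

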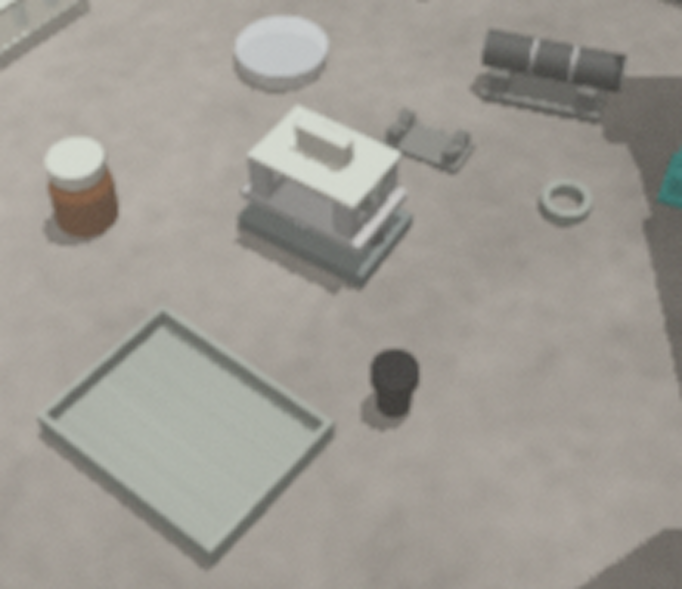

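The top crop confirms the choice. The cover corners are (330,41), (420,32), (434,162), (338,168). The lens runs from (678,106) to (731,250), and the tray from (32,64) to (187,278). The side crop shows the cover's handle and the cradle under it, and the lens on the larger grey rest with its rings at (537,53) and (573,63).

```bash
python3 - <<'E'
from h import *
f=cam('top'); g=cam('side')
T=lambda u,v,z:px2w(f,172+(u+.5)/3.6-.5,168+(v+.5)/3.6-.5,z)
S=lambda u,v,z:px2w(g,160+(u+.5)/3.1-.5,150+(v+.5)/3.1-.5,z)
def rep(n,P):
    P=np.array(P)[:,:2].astype(np.float32); r=cv2.minAreaRect(P*1000); print(n,'mean',(P.mean(0)*1000).round(1),'sides',[round(float(np.linalg.norm(P[i]-P[i-1])*1000),1) for i in range(4)],'ang',[round(float(np.degrees(np.arctan2(*(P[i]-P[i-1])[::-1]))),1) for i in range(4)])
rep('coverT',[T(*p,.095) for p in [(330,41),(420,32),(434,164),(338,170)]])
rep('coverS',[S(*p,.095) for p in [(298,105),(400,154),(358,199),(248,154)]])
rep('lensT',[T(*p,.042) for p in [(658,112),(698,100),(750,242),(712,258)]])
rep('trayT',[T(*p,.022) for p in [(32,64),(192,65),(187,278),(23,275)]])
rep('trayS',[S(*p,.022) for p in [(163,311),(333,426),(209,562),(40,423)]])
rep('standS',[S(*p,.018) for p in [(240,216),(358,276),(411,216),(293,160)]])
print('rings mid T',T(703.5,180,.06),'S top',S(558,44,.06), 'S axis ends',S(490,47,.042),S(617,71,.042),'S axis mid',S(555,59,.042))
print('handle T',T(375,97,.121),'S top ends',S(297,118,.121),S(352,152,.121))
for n in ['top']: print(f['img'].shape, w2px(f,[.5,0,.1]))
E
```

```text
coverT mean [546.6  16.9] sides [105.4, 73.1, 108.3, 77.0] ang [4.3, -83.6, -173.6, 94.2]
coverS mean [551.1  14.1] sides [70.7, 104.5, 61.0, 104.0] ang [-85.2, -176.1, 94.0, 9.2]
lensT mean [ 494.5 -251.6] sides [128.8, 35.0, 125.3, 34.3] ang [19.6, -72.6, -160.7, 113.2]
trayT mean [498.8 244.4] sides [178.4, 135.0, 180.1, 136.3] ang [-0.3, -89.8, -179.9, 89.5]
trayS mean [497.3 246.9] sides [132.9, 176.4, 137.5, 176.5] ang [-89.1, -179.5, 90.9, -1.0]
standS mean [552.1  16.7] sides [80.6, 122.7, 81.1, 125.2] ang [95.8, -174.8, -86.0, 5.4]
rings mid T [ 0.49008994 -0.24795271  0.06      ] S top [ 0.49334235 -0.25815252  0.06      ] S axis ends [ 0.55210135 -0.23317357  0.042     ] [ 0.43859593 -0.27853558  0.042     ] S axis mid [ 0.49365853 -0.2569647   0.042     ]
handle T [0.54557839 0.02111239 0.121     ] S top ends [0.57752935 0.01772611 0.121     ] [0.51770163 0.02042789 0.121     ]
(420, 560, 3) [283.01749399 211.5427872 ]
```

```bash
cat >> h.py <<'E'
from scipy.spatial.transform import Rotation as Ro
def goal(xyz=None,ang=None):
    """ang: wanted world angle (deg) of tool x; prints shift in tool axes after the turn"""
    s=get_state(); R=Ro.from_quat(s['eef_rot']).as_matrix(); a=np.degrees(np.arctan2(R[1,0],R[0,0]))
    print('t',round(s['time_s'],2),'pos',s['ee_pos'].round(4),'ang',a.round(2),'tilt',R[2].round(3),'F',s['wrist_force'].round(2),'M',s['moment'].round(2),'w',round(s['gripper_width'],4))
    if xyz is not None:
        dy=0 if ang is None else -((ang-a+90)%180-90)
        R2=R@Ro.from_euler('z',dy,degrees=True).as_matrix()
        print('yaw',np.radians(dy).round(4),'shift now-axes',(R.T@(np.array(xyz)-s['ee_pos'])).round(4),'after-turn',(R2.T@(np.array(xyz)-s['ee_pos'])).round(4))
E
```

Request:
send_rows:
  moves:
    - [[0.035, 0.035, 0], 0.13]
    - [[0.038, 0.032, 0], 0.13]
    - [[0.04, 0.029, 0], 0]
    - [[0.04, 0.029, 0], 0]
    - [[0.04, 0.029, 0], 0]
  jaw: 0.0854

```text
time_s: 0.8
ee_pos: [0.325, -0.3465, 0.2314]
eef_rot: [0.675, 0.738, 0.0, 0.0]
wrist_force: [1.0, -0.4, 0.2]
gripper_width: 0.0858
```

Request:
send_rows:
  moves:
    - [[0.04, 0.029, 0], 0]
    - [[0.04, 0.029, 0], 0]
    - [[0.04, 0.029, 0], 0]
    - [[0.04, 0.029, 0], 0]
    - [[0.04, 0.029, 0], 0]

```text
time_s: 1.3
ee_pos: [0.4515, -0.1338, 0.2317]
eef_rot: [0.674, 0.739, 0.0, 0.0]
wrist_force: [1.1, -0.4, -0.2]
gripper_width: 0.0855
```

```bash
python3 - <<'E'
from h import *
goal([.549,.016,.16],95)
E
```

```text
t 1.3 pos [ 0.4515 -0.1338  0.2317] ang 95.21 tilt [ 0.     0.001 -1.   ] F [ 1.1  -0.42 -0.23] M [-0.11 -0.16  0.05] w 0.0855
yaw 0.0036 shift now-axes [0.1404 0.1107 0.0719] after-turn [0.1408 0.1101 0.0719]
```

Request:
send_rows:
  moves:
    - [[0.035, 0.028, 0.01], 0]
    - [[0.035, 0.028, 0.01], 0]
    - [[0.035, 0.028, 0.01], 0]
    - [[0.025, 0.018, 0.01], 0]
    - [[0.008, 0.006, 0.01], 0]

```text
time_s: 1.8
ee_pos: [0.5467, 0.0137, 0.18]
eef_rot: [0.674, 0.739, -0.0, -0.0]
wrist_force: [-0.3, 0.9, -0.8]
gripper_width: 0.0853
```

```bash
python3 - <<'E'
from h import *
goal([.549,.016,.098],95)
f=cam('top'); g=cam('side')
a=cv2.resize(f['img'][165:255,230:330],None,fx=4,fy=4,interpolation=2); b=cv2.resize(g['img'][150:260,220:320],None,fx=4,fy=4,interpolation=2)
c=np.zeros((440,800,3),np.uint8); c[:360,:400]=a; c[:,400:]=b; cv2.imwrite('pics/d1.png',c[:,:,::-1])
E
```

```text
t 1.8 pos [0.5467 0.0137 0.18  ] ang 95.32 tilt [ 0.    -0.001 -1.   ] F [-0.25  0.87 -0.8 ] M [-0.04 -0.03 -0.05] w 0.0853
yaw 0.0056 shift now-axes [0.0021 0.0026 0.082 ] after-turn [0.0021 0.0026 0.082 ]
```

View pics/d1.png

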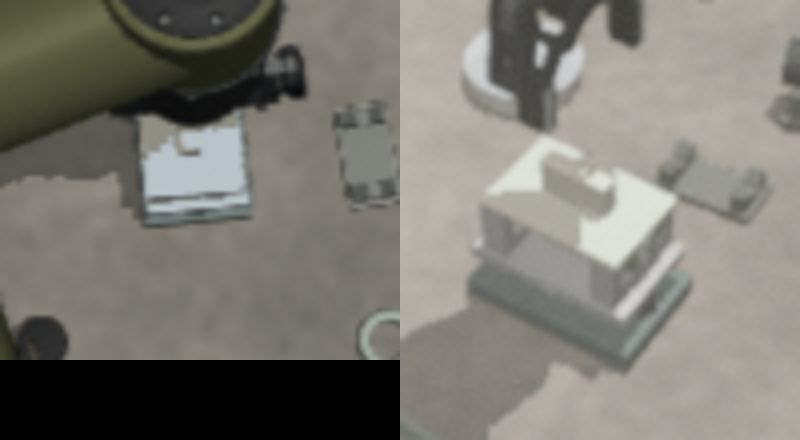

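The picture shows the gripper straddling the handle line: fingertip at about (535,115), handle at (578,185) in the side half. I go down and grip.

Request:
send_rows:
  moves:
    - [[0.002, 0.002, 0.022], 0]
    - [[0, 0, 0.022], 0]
    - [[0, 0, 0.02], 0]
    - [[0, 0, 0.012], 0]
    - [[0, 0, 0.005], 0]

```text
time_s: 2.4
ee_pos: [0.5472, 0.0125, 0.0998]
eef_rot: [0.675, 0.738, -0.0, -0.0]
wrist_force: [0.3, -0.2, 0.5]
gripper_width: 0.085
```

Request:
send_rows:
  moves:
    - [[0, 0, 0], 0]
    - [[0, 0, 0], 0]
    - [[0, 0, 0], 0]
    - [[0, 0, 0], 0]
    - [[0, 0, 0], 0]
  jaw: 0.0
  force: 40

```text
time_s: 2.9
ee_pos: [0.548, 0.0137, 0.1009]
eef_rot: [0.674, 0.738, 0.0, 0.0]
wrist_force: [-0.6, 0.5, 4.3]
gripper_width: 0.0131
```

Request:
send_rows:
  moves:
    - [[0, 0, 0], 0]
    - [[0, 0, 0], 0]
    - [[0, 0, 0], 0]
    - [[0, 0, 0], 0]
    - [[0, 0, 0], 0]

```text
time_s: 3.4
ee_pos: [0.548, 0.0136, 0.1009]
eef_rot: [0.674, 0.738, 0.0, 0.0]
wrist_force: [-1.6, 1.4, 4.8]
gripper_width: 0.0131
```

```bash
python3 - <<'E'
from h import *
goal([.549,.016,.098],95)
E
```

```text
t 3.4 pos [0.548  0.0136 0.1009] ang 95.19 tilt [ 0.     0.001 -1.   ] F [-1.59  1.38  4.8 ] M [ 0.47  0.39 -0.01] w 0.0131
yaw 0.0034 shift now-axes [0.0023 0.0012 0.0029] after-turn [0.0023 0.0012 0.0029]
```

Request:
send_rows:
  moves:
    - [[0, 0, -0.005], 0]
    - [[0, 0, -0.01], 0]
    - [[0, 0, -0.02], 0]
    - [[0, 0, -0.025], 0]
    - [[0, 0, -0.015], 0]

```text
time_s: 3.9
ee_pos: [0.5482, 0.0133, 0.1775]
eef_rot: [0.674, 0.738, 0.001, 0.001]
wrist_force: [0.2, 0.2, -0.4]
gripper_width: 0.0133
```

```bash
python3 - <<'E'
from h import *
goal([.498,.2455,.17],90)
E
```

```text
t 3.9 pos [0.5482 0.0133 0.1775] ang 95.18 tilt [-0.     0.002 -1.   ] F [ 0.22  0.17 -0.37] M [-0.01 -0.08 -0.06] w 0.0133
yaw 0.0904 shift now-axes [ 0.2357 -0.0291  0.0075] after-turn [ 0.2322 -0.0502  0.0075]
```

Request:
send_rows:
  moves:
    - [[0.02, -0.004, 0], 0.03]
    - [[0.035, -0.007, 0], 0.03]
    - [[0.04, -0.009, 0], 0.03]
    - [[0.04, -0.009, 0], 0]
    - [[0.04, -0.009, 0], 0]

```text
time_s: 4.4
ee_pos: [0.5039, 0.1886, 0.1754]
eef_rot: [0.707, 0.707, 0.0, -0.0]
wrist_force: [0.4, -0.4, -1.4]
gripper_width: 0.0131
```

Request:
send_rows:
  moves:
    - [[0.03, -0.006, 0], 0]
    - [[0.018, -0.004, 0.01], 0]
    - [[0.008, -0.002, 0.01], 0]
    - [[0, 0, 0.01], 0]
    - [[0, 0, 0.01], 0]

```text
time_s: 4.9
ee_pos: [0.4926, 0.2425, 0.1343]
eef_rot: [0.707, 0.707, -0.0, -0.0]
wrist_force: [0.3, -1.4, -0.9]
gripper_width: 0.0132
```

```bash
python3 - <<'E'
from h import *
goal([.498,.2455,.017],90)
f=cam('top'); g=cam('side')
a=cv2.resize(f['img'][165:265,165:265],None,fx=4,fy=4,interpolation=2); b=cv2.resize(g['img'][200:340,160:290],None,fx=3,fy=3,interpolation=2)
c=np.zeros((420,790,3),np.uint8); c[:400,:400]=a; c[:,400:]=b; cv2.imwrite('pics/d2.png',c[:,:,::-1])
E
```

```text
t 4.9 pos [0.4926 0.2425 0.1343] ang 90.01 tilt [-0.001 -0.001 -1.   ] F [ 0.27 -1.38 -0.89] M [ 0.06 -0.05  0.03] w 0.0132
yaw 0.0001 shift now-axes [0.003  0.0055 0.1173] after-turn [0.003  0.0055 0.1173]
```

View pics/d2.png

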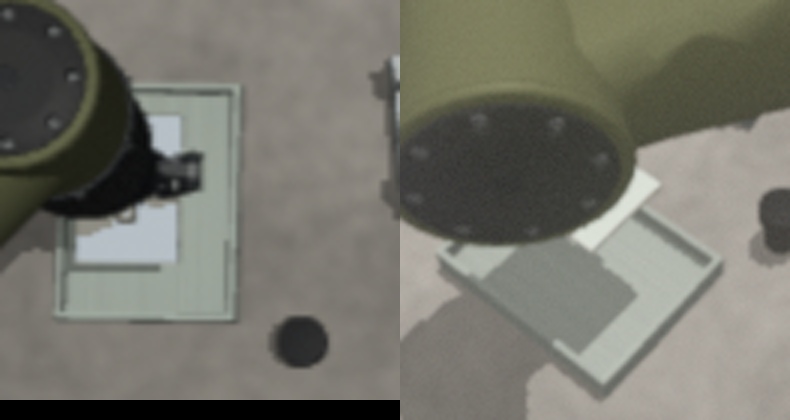

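The cover hangs level over the tray: plate at (75-180, 115-262), tray at (55-240, 85-320) in the left half. I lower it.

Request:
send_rows:
  moves:
    - [[0.003, 0.005, 0.025], 0]
    - [[0, 0, 0.025], 0]
    - [[0, 0, 0.025], 0]
    - [[0, 0, 0.02], 0]
    - [[0, 0, 0.01], 0]

```text
time_s: 5.5
ee_pos: [0.4972, 0.2449, 0.0286]
eef_rot: [0.707, 0.707, -0.001, -0.0]
wrist_force: [0.5, -0.5, -2.4]
gripper_width: 0.0136
```

Request:
send_rows:
  moves:
    - [[0, 0, 0.005], 0]
    - [[0, 0, 0.003], 0]
    - [[0, 0, 0.002], 0]
    - [[0, 0, 0.001], 0]
    - [[0, 0, 0], 0]

```text
time_s: 6.0
ee_pos: [0.4978, 0.2465, 0.0198]
eef_rot: [0.707, 0.707, 0.0, 0.0]
wrist_force: [0.4, -0.3, -1.2]
gripper_width: 0.0132
```

Request:
send_rows:
  moves:
    - [[0, 0, 0.001], 0]
    - [[0, 0, 0.001], 0]
    - [[0, 0, 0.0005], 0]
    - [[0, 0, 0], 0]

```text
time_s: 6.4
ee_pos: [0.4977, 0.2464, 0.0173]
eef_rot: [0.707, 0.707, 0.0, 0.0]
wrist_force: [-2.0, -0.4, 2.7]
gripper_width: 0.0131
```

Request:
send_rows:
  moves:
    - [[0, 0, 0], 0]
    - [[0, 0, 0], 0]
    - [[0, 0, 0], 0]
    - [[0, 0, -0.005], 0]
    - [[0, 0, -0.01], 0]
  jaw: 0.04

```text
time_s: 6.9
ee_pos: [0.4972, 0.2459, 0.0316]
eef_rot: [0.707, 0.707, -0.001, -0.0]
wrist_force: [0.6, -0.4, 0.3]
gripper_width: 0.0403
```

Request:
send_rows:
  moves:
    - [[0, 0, -0.02], 0]
    - [[0, 0, -0.03], 0]
    - [[0, 0, -0.04], 0]
    - [[0, 0, -0.04], 0]
    - [[0, 0, -0.04], 0]

```text
time_s: 7.4
ee_pos: [0.4975, 0.246, 0.2047]
eef_rot: [0.707, 0.707, 0.001, 0.0]
wrist_force: [0.2, 0.5, -0.3]
gripper_width: 0.04
```

```bash
python3 - <<'E'
from h import *
goal([.494,-.254,.2],110.5)
E
```

```text
t 7.4 pos [0.4975 0.246  0.2047] ang 90.03 tilt [ 0.001  0.001 -1.   ] F [ 0.21  0.49 -0.33] M [ 0.08 -0.12 -0.01] w 0.04
yaw -0.3573 shift now-axes [-0.5    -0.0038  0.0043] after-turn [-0.4671 -0.1784  0.0043]
```

```bash
python3 - <<'E'
from h import *
f=cam('top'); g=cam('side')
a=cv2.resize(f['img'][165:250,255:385],None,fx=6.15,fy=6.15,interpolation=2)[:,:800]
b=cv2.resize(g['img'][150:250,220:370],None,fx=5.3,fy=5.3,interpolation=2)
cv2.imwrite('pics/e1.png',a[:,:,::-1]); cv2.imwrite('pics/e2.png',b[:,:,::-1])
E
```

```text
(no output)
```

View pics/e1.png

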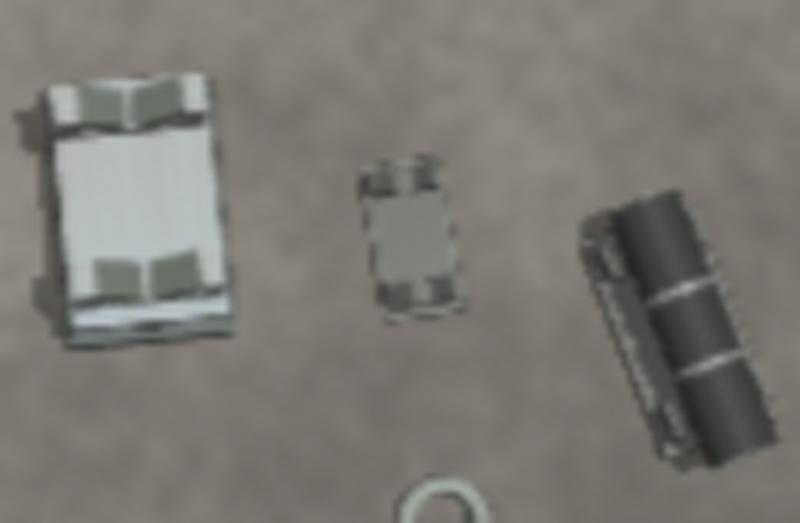

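View pics/e2.png

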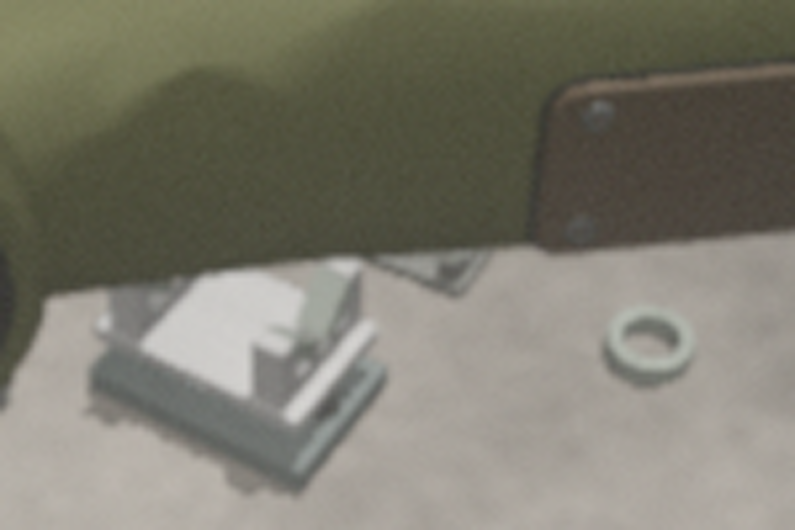

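The top crop shows the empty cradle with its V valley running from (127,82) to (150,300), and the lens corners at (615,212), (678,190), (776,438), (715,466). The side view is blocked by the arm except for the near part of the cradle.

```bash
python3 - <<'E'
from h import *
f=cam('top'); k=6.15
T=lambda u,v,z:px2w(f,255+(u+.5)/k-.5,165+(v+.5)/k-.5,z)[:2]*1000
c=[T(*p,.042) for p in [(615,212),(678,190),(776,438),(715,466)]]
print('lens',np.mean(c,0)); m1=(c[0]+c[1])/2; m2=(c[2]+c[3])/2; print(m1,m2,np.linalg.norm(m1-m2),np.degrees(np.arctan2(*(m1-m2)[::-1])))
print('rings mid z.055',T(695.5,327,.055), 'z.042',T(695.5,327,.042))
q=[T(*p,.0645) for p in [(126,82),(131,128),(146,260),(150,300)]]
print('valley',q,np.degrees(np.arctan2(*(q[0]-q[3])[::-1])))
c=[T(*p,.089) for p in [(47,88),(210,74),(224,287),(73,302)]]
print('cheek tops',c,np.mean(c,0))
c=[T(*p,.018) for p in [(68,345),(232,331)]]; print('stand near edge',c,np.mean(c,0))
E
```

```text
lens [ 492.74676932 -252.84517081]
[ 553.82616995 -229.69045163] [ 431.66736869 -275.99988999] 130.64201776770525 20.761322958633784
rings mid z.055 [ 490.43611857 -250.58228983] z.042 [ 492.16253158 -252.71726817]
valley [array([605.62708521,  24.27354273]), array([583.073779  ,  21.61375416]), array([518.86507659,  13.72883886]), array([499.55206252,  11.6181455 ])] 6.803577023563512
cheek tops [array([597.26924643,  61.52213848]), array([604.85152775, -15.82335412]), array([502.66865722, -23.18286816]), array([494.82013776,  47.79477241])] [549.90239229  17.57767215]
stand near edge [array([483.31994182,  51.70616211]), array([491.06390177, -28.76985357])] [487.19192179  11.46815427]
```

Request:
send_rows:
  moves:
    - [[-0.03, 0, 0], 0]
    - [[-0.045, 0, 0], 0]
    - [[-0.045, 0, 0], 0]
    - [[-0.045, 0, 0], 0]
    - [[-0.045, 0, 0], 0]
  jaw: 0.0854

```text
time_s: 8.05
ee_pos: [0.497, 0.0346, 0.2015]
eef_rot: [0.707, 0.707, -0.0, -0.0]
wrist_force: [0.6, -0.2, 1.2]
gripper_width: 0.0858
```

Request:
send_rows:
  moves:
    - [[-0.045, 0, 0], 0]
    - [[-0.045, 0, 0], 0]
    - [[-0.045, 0, 0], 0]
    - [[-0.045, 0, 0], 0]
    - [[-0.04, 0, 0], 0]

```text
time_s: 8.55
ee_pos: [0.4971, -0.1858, 0.2015]
eef_rot: [0.707, 0.707, -0.0, -0.0]
wrist_force: [0.6, 0.4, -0.5]
gripper_width: 0.0851
```

Request:
send_rows:
  moves:
    - [[-0.03, 0, 0], -0.12]
    - [[-0.02, -0.01, 0], -0.12]
    - [[-0.01, 0, 0.02], -0.11]
    - [[0, 0, 0.02], 0]
    - [[0, 0, 0.02], 0]

```text
time_s: 9.05
ee_pos: [0.4921, -0.2449, 0.1405]
eef_rot: [0.573, 0.819, -0.0, -0.001]
wrist_force: [-0.2, 0.9, -0.9]
gripper_width: 0.0855
```

```bash
python3 - <<'E'
from h import *
goal([.494,-.254,.15],110.5)
E
```

```text
t 9.05 pos [ 0.4921 -0.2449  0.1405] ang 110.03 tilt [ 0.001 -0.001 -1.   ] F [-0.2   0.92 -0.89] M [0.02 0.03 0.02] w 0.0855
yaw -0.0082 shift now-axes [-0.0092 -0.0014 -0.0096] after-turn [-0.0092 -0.0014 -0.0096]
```

Lens centre is about (0.493, -0.2535) at 20.8°. The cradle centre is about (0.551, 0.0165) at about 6°. I go down over the lens.

Request:
send_rows:
  moves:
    - [[-0.008, -0.002, 0.03], -0.012]
    - [[0, 0, 0.03], 0]
    - [[0, 0, 0.03], 0]
    - [[0, 0, 0.018], 0]
    - [[0, 0, 0.009], 0]

```text
time_s: 9.55
ee_pos: [0.4919, -0.2523, 0.0222]
eef_rot: [0.568, 0.823, -0.001, -0.002]
wrist_force: [-0.1, 0.5, 0.5]
gripper_width: 0.0858
```

Request:
send_rows:
  moves:
    - [[0, 0, 0.003], 0]
    - [[0, 0, 0], 0]
    - [[0, 0, 0], 0]
    - [[0, 0, 0], 0]
    - [[0, 0, 0], 0]
  jaw: 0.02
  force: 40

```text
time_s: 10.05
ee_pos: [0.4943, -0.2529, 0.0233]
eef_rot: [0.568, 0.823, 0.0, 0.001]
wrist_force: [0.1, 0.6, 4.5]
gripper_width: 0.035
```

```bash
python3 - <<'E'
from h import *
goal([.493,-.2535,.02],110.8)
E
```

```text
t 10.05 pos [ 0.4943 -0.2529  0.0233] ang 110.79 tilt [-0.001  0.002 -1.   ] F [0.06 0.57 4.51] M [0.3  0.21 0.02] w 0.035
yaw -0.0002 shift now-axes [-0.     -0.0014  0.0033] after-turn [-0.     -0.0014  0.0033]
```

Request:
send_rows:
  moves:
    - [[0, 0, 0], 0]
    - [[0, 0, -0.005], 0]
    - [[0, 0, -0.015], 0]
    - [[0, 0, -0.025], 0]
    - [[0, 0, -0.03], 0]
  force: 60

```text
time_s: 10.55
ee_pos: [0.4925, -0.2524, 0.0968]
eef_rot: [0.568, 0.823, -0.0, -0.002]
wrist_force: [0.1, -0.1, -3.5]
gripper_width: 0.0345
```

Request:
send_rows:
  moves:
    - [[0, 0, -0.03], 0]
    - [[0, 0, -0.02], 0]
    - [[0, 0, -0.01], 0]
    - [[0, 0, 0], 0]
    - [[0, 0, 0], 0]

```text
time_s: 11.05
ee_pos: [0.493, -0.2523, 0.1554]
eef_rot: [0.568, 0.823, -0.0, -0.001]
wrist_force: [-0.7, 0.4, -3.5]
gripper_width: 0.0345
```

```bash
python3 - <<'E'
from h import *
goal([.551,.0165,.15],95.8)
g=cam('side'); save(g,'pics/f1.png',(240,90,400,210),5)
E
```

```text
t 11.05 pos [ 0.493  -0.2523  0.1554] ang 110.76 tilt [ 0.002 -0.001 -1.   ] F [-0.69  0.37 -3.5 ] M [0.03 0.07 0.05] w 0.0345
yaw 0.2611 shift now-axes [0.2308 0.1495 0.0057] after-turn [0.2616 0.0848 0.0057]
```

View pics/f1.png

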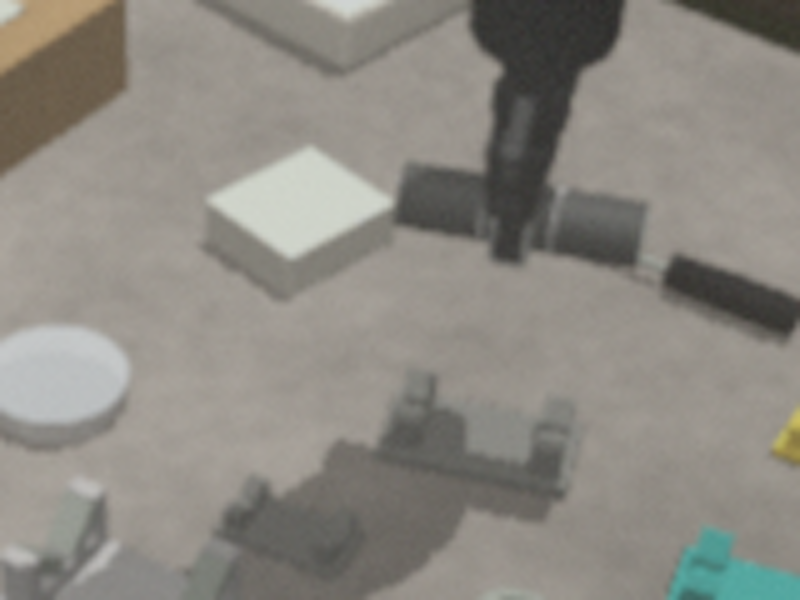

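Lens held level. Its ends are at (404,195) and (642,232), its rings at (482,215) and (560,218), with the finger at (512,215) between them.

```bash
python3 - <<'E'
from h import *
g=cam('side'); s=get_state(); p=s['ee_pos']
S=lambda u,v,z:px2w(g,240+(u+.5)/5-.5,90+(v+.5)/5-.5,z)
z=p[2]+.0187; d=np.array([np.cos(np.radians(20.76)),np.sin(np.radians(20.76))])
for u,v in [(404,195),(642,232),(523,213),(484,212),(562,218)]: 
    q=S(u,v,z); print(q.round(4),'along',((q[:2]-p[:2])@d).round(4))
for k in (-.066,0,.066): print(((w2px(g,[*(p[:2]+k*d),z])-[240,90])*5).round(0))
E
```

```text
[ 0.5525 -0.2306  0.1736] along 0.0636
[ 0.4332 -0.2817  0.1736] along -0.0662
[ 0.4924 -0.2568  0.1736] along -0.0019
[ 0.5096 -0.2445  0.1736] along 0.0185
[ 0.4734 -0.266   0.1736] along -0.0229
[638. 237.]
[516. 215.]
[397. 193.]
```

Request:
send_rows:
  moves:
    - [[0.02, 0.008, 0], 0.09]
    - [[0.035, 0.012, 0], 0.09]
    - [[0.038, 0.012, 0], 0.08]
    - [[0.038, 0.012, 0], 0]
    - [[0.038, 0.012, 0], 0]

```text
time_s: 11.65
ee_pos: [0.5166, -0.0752, 0.1557]
eef_rot: [0.67, 0.742, -0.001, -0.001]
wrist_force: [0.6, 0.3, -2.6]
gripper_width: 0.0343
```

Request:
send_rows:
  moves:
    - [[0.035, 0.012, 0], 0]
    - [[0.025, 0.01, 0], 0]
    - [[0.015, 0.005, 0], 0]
    - [[0, 0, 0], 0]
    - [[0, 0, 0], 0]

```text
time_s: 12.15
ee_pos: [0.5359, 0.0004, 0.1561]
eef_rot: [0.67, 0.742, -0.001, -0.0]
wrist_force: [-0.4, -0.0, -3.1]
gripper_width: 0.0347
```

```bash
python3 - <<'E'
from h import *
goal([.551,.0165,.13],95.8)
E
```

```text
t 12.15 pos [5.359e-01 4.000e-04 1.561e-01] ang 95.89 tilt [-0.    -0.001 -1.   ] F [-0.41 -0.04 -3.13] M [-0.02  0.05 -0.04] w 0.0347
yaw 0.0015 shift now-axes [0.0145 0.0167 0.0261] after-turn [0.0145 0.0167 0.0261]
```

Request:
send_rows:
  moves:
    - [[0.007, 0.01, 0.005], 0]
    - [[0.0075, 0.009, 0.01], 0]
    - [[0, 0, 0.02], 0]
    - [[0, 0, 0.015], 0]
    - [[0, 0, 0.01], 0]

```text
time_s: 12.65
ee_pos: [0.553, 0.0168, 0.0943]
eef_rot: [0.67, 0.742, -0.001, -0.001]
wrist_force: [-0.1, -0.0, -2.3]
gripper_width: 0.0342
```

Request:
send_rows:
  moves:
    - [[0, 0, 0.005], 0]
    - [[0, 0, 0.003], 0]
    - [[0, 0, 0.002], 0]
    - [[0, 0, 0], 0]
    - [[0, 0, 0], 0]

```text
time_s: 13.15
ee_pos: [0.5539, 0.0172, 0.0874]
eef_rot: [0.67, 0.742, 0.0, 0.0]
wrist_force: [-0.1, 0.1, -3.3]
gripper_width: 0.0345
```

```bash
python3 - <<'E'
from h import *
goal([.553,.0165,.0713],95.8)
E
```

```text
t 13.15 pos [0.5539 0.0172 0.0874] ang 95.87 tilt [ 0.     0.001 -1.   ] F [-0.12  0.1  -3.34] M [-0.03  0.02 -0.02] w 0.0345
yaw 0.0013 shift now-axes [-0.0006 -0.001   0.0161] after-turn [-0.0006 -0.001   0.0161]
```

Request:
send_rows:
  moves:
    - [[0, 0, 0.003], 0]
    - [[0, 0, 0.003], 0]
    - [[0, 0, 0.002], 0]
    - [[0, 0, 0.001], 0]
    - [[0, 0, 0], 0]

```text
time_s: 13.65
ee_pos: [0.5535, 0.0171, 0.0775]
eef_rot: [0.67, 0.742, -0.0, -0.0]
wrist_force: [0.2, -0.0, -4.4]
gripper_width: 0.0345
```

Request:
send_rows:
  moves:
    - [[0, 0, 0.001], 0]
    - [[0, 0, 0.001], 0]
    - [[0, 0, 0.001], 0]
    - [[0, 0, 0], 0]
    - [[0, 0, 0], 0]

```text
time_s: 14.15
ee_pos: [0.5537, 0.0171, 0.0748]
eef_rot: [0.67, 0.742, -0.0, -0.0]
wrist_force: [-0.5, -0.6, -2.3]
gripper_width: 0.0345
```

Request:
send_rows:
  moves:
    - [[-0.0015, 0, 0], 0]
    - [[-0.001, 0, 0], 0]
    - [[0, 0, 0], 0]
    - [[0, 0, 0], 0]

```text
time_s: 14.55
ee_pos: [0.5539, 0.0146, 0.0748]
eef_rot: [0.67, 0.742, 0.0, -0.0]
wrist_force: [-0.7, -0.1, -2.9]
gripper_width: 0.0342
```

Request:
send_rows:
  moves:
    - [[0, 0, 0.001], 0]
    - [[0, 0, 0.001], 0]
    - [[0, 0, 0], 0]
    - [[0, 0, 0], 0]

```text
time_s: 14.95
ee_pos: [0.554, 0.0148, 0.0729]
eef_rot: [0.67, 0.742, 0.0, -0.0]
wrist_force: [0.1, 1.5, -2.8]
gripper_width: 0.0345
```

Request:
send_rows:
  moves:
    - [[0, 0, 0.001], 0]
    - [[0, 0, 0], 0]
    - [[0, 0, 0], 0]

```text
time_s: 15.25
ee_pos: [0.5543, 0.0151, 0.0725]
eef_rot: [0.67, 0.743, 0.001, 0.0]
wrist_force: [-0.9, 3.9, 3.0]
gripper_width: 0.0345
```

Request:
send_rows:
  moves:
    - [[0, 0, 0.0005], 0]
    - [[0, 0, 0], 0]
    - [[0, 0, 0], 0]

```text
time_s: 15.55
ee_pos: [0.5544, 0.0151, 0.0723]
eef_rot: [0.67, 0.743, 0.001, 0.0]
wrist_force: [-1.9, 4.3, 5.0]
gripper_width: 0.0341
```

```bash
python3 - <<'E'
from h import *
goal([.553,.0145,.0713],95.8)
g=cam('side'); save(g,'pics/g1.png',(215,130,335,220),6)
goal()
E
```

```text
t 15.55 pos [0.5544 0.0151 0.0723] ang 95.89 tilt [ 0.001  0.002 -1.   ] F [-1.9   4.34  5.  ] M [ 1.64  0.79 -0.02] w 0.0341
yaw 0.0016 shift now-axes [-0.0005 -0.0015  0.001 ] after-turn [-0.0005 -0.0015  0.001 ]
t 15.6 pos [0.5544 0.0151 0.0723] ang 95.9 tilt [ 0.001  0.002 -1.   ] F [-2.26  4.82  4.84] M [ 1.54  0.78 -0.02] w 0.0342
```

View pics/g1.png

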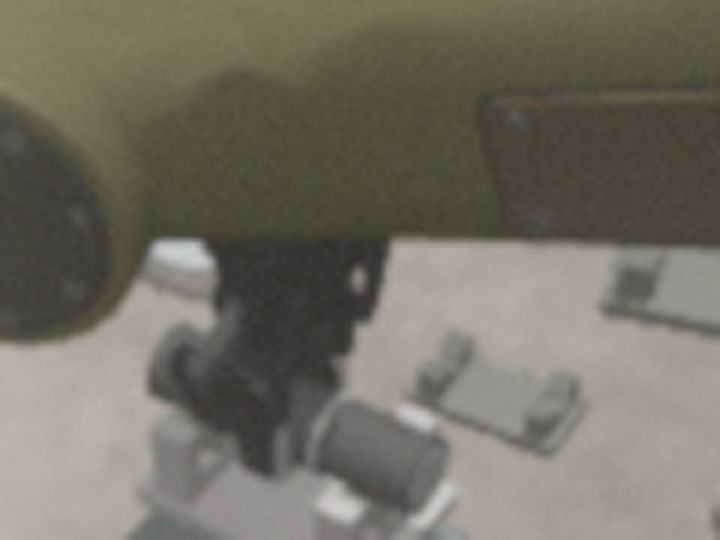

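The lens lies in the V: near end at (390,455), the cheeks on both sides of it. The right face pushes it toward +y, so I ease 1 mm that way and release, so that it centres itself.

Request:
send_rows:
  moves:
    - [[0.0008, 0, 0], 0]
    - [[0, 0, 0], 0]
    - [[0, 0, 0], 0]

```text
time_s: 15.9
ee_pos: [0.5543, 0.0156, 0.0719]
eef_rot: [0.67, 0.742, 0.001, 0.0]
wrist_force: [-0.5, 4.3, 4.1]
gripper_width: 0.0343
```

Request:
send_rows:
  moves:
    - [[0, 0, 0], 0]
    - [[0, 0, 0], 0]
    - [[0, 0, 0], 0]
    - [[0, 0, 0], 0]
    - [[0, 0, 0], 0]
  jaw: 0.046

```text
time_s: 16.4
ee_pos: [0.5537, 0.0152, 0.0711]
eef_rot: [0.67, 0.742, -0.0, -0.0]
wrist_force: [-0.1, 0.1, -0.2]
gripper_width: 0.0463
```

```bash
python3 - <<'E'
from h import *
goal([.553,.0145,.0713],95.8)
E
```

```text
t 16.4 pos [0.5537 0.0152 0.0711] ang 95.86 tilt [-0.    -0.001 -1.   ] F [-0.05  0.05 -0.25] M [-0.02  0.   -0.01] w 0.0463
yaw 0.0011 shift now-axes [-0.0006 -0.0008 -0.0002] after-turn [-0.0006 -0.0008 -0.0002]
```

Request:
send_rows:
  moves:
    - [[0, 0, -0.01], 0]
    - [[0, 0, -0.02], 0]
    - [[0, 0, -0.03], 0]
    - [[0, 0, -0.03], 0]
    - [[-0.01, 0, -0.02], 0]

```text
time_s: 16.9
ee_pos: [0.5555, 0.0059, 0.1849]
eef_rot: [0.67, 0.743, 0.001, 0.001]
wrist_force: [-0.1, -0.4, 0.1]
gripper_width: 0.0463
```

Request:
send_rows:
  moves:
    - [[-0.03, 0, 0], 0]
    - [[-0.04, 0, 0], 0]
    - [[-0.04, 0, 0], 0]
    - [[-0.04, 0, 0], 0]
    - [[-0.03, 0, 0], 0]
  jaw: 0

```text
time_s: 17.4
ee_pos: [0.5732, -0.1758, 0.1822]
eef_rot: [0.67, 0.742, 0.0, 0.0]
wrist_force: [0.3, -0.0, -1.0]
gripper_width: 0.0
```

```bash
python3 - <<'E'
from h import *
goal()
f=cam('top'); g=cam('side')
a=cv2.resize(f['img'][165:255,165:305],None,fx=5.5,fy=5.5,interpolation=2)
b=cv2.resize(g['img'][150:250,210:310],None,fx=5,fy=5,interpolation=2)
cv2.imwrite('pics/k1.png',a[:,:,::-1]); cv2.imwrite('pics/k2.png',b[:,:,::-1])
E
```

```text
t 17.4 pos [ 0.5732 -0.1758  0.1822] ang 95.82 tilt [-0.     0.001 -1.   ] F [ 0.29 -0.05 -1.  ] M [ 0.05 -0.01 -0.01] w 0.0
```

View pics/k1.png

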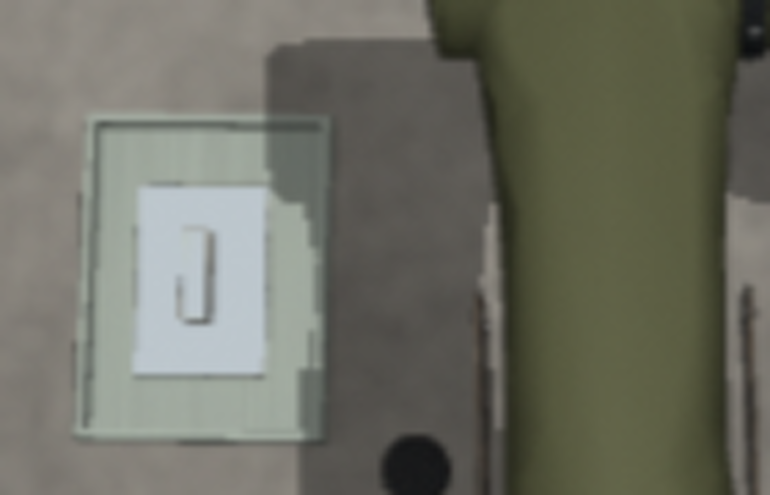

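The cover lies flat, handle up, in the tray: plate at (135-265, 185-375) inside (80-325, 118-438). The arm hides the cradle, so I back off further for the last picture.

Request:
send_rows:
  moves:
    - [[-0.04, 0, 0], 0]
    - [[-0.04, 0, 0], 0]
    - [[-0.04, 0, 0], 0]
    - [[-0.03, 0, 0], 0]
    - [[0, 0, 0], 0]

```text
time_s: 18.0
ee_pos: [0.5882, -0.3256, 0.1809]
eef_rot: [0.671, 0.741, -0.001, -0.0]
wrist_force: [-0.2, -0.2, 0.1]
gripper_width: 0.0003
```

```bash
python3 - <<'E'
from h import *
goal()
f=cam('top'); g=cam('side')
a=cv2.resize(f['img'][170:235,250:320],None,fx=5.7,fy=5.7,interpolation=2)
b=cv2.resize(g['img'][160:250,220:290],None,fx=5.7,fy=5.7,interpolation=2)
c=np.zeros((513,799,3),np.uint8); c[:a.shape[0],:399]=a; c[:b.shape[0],400:799]=b
cv2.imwrite('pics/k3.png',c[:,:,::-1])
E
```

```text
t 18.0 pos [ 0.5882 -0.3256  0.1809] ang 95.68 tilt [-0.    -0.001 -1.   ] F [-0.16 -0.16  0.13] M [0.09 0.04 0.01] w 0.0003
```

View pics/k3.png

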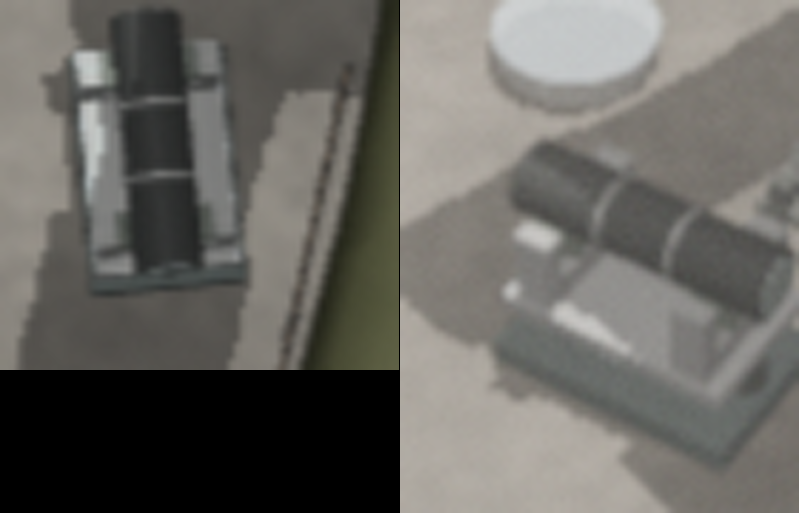

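The last picture shows the lens lying along the V on both cheeks: top half, ends at (146,12) and (168,268), rings at (151,101) and (160,177). I work out how well it is centred.

```bash
python3 - <<'E'
from h import *
f=cam('top'); g=cam('side')
T=lambda u,v,z:px2w(f,250+(u+.5)/5.7-.5,170+(v+.5)/5.7-.5,z)[:2]*1000
S=lambda u,v,z:px2w(g,220+(u-400+.5)/5.7-.5,160+(v+.5)/5.7-.5,z)[:2]*1000
m=lambda L:np.mean(L,0)
a=m([T(112,19,.09),T(181,13,.09)]); b=m([T(136,270,.09),T(201,264,.09)])
print('T ends',a,b,np.linalg.norm(a-b),np.degrees(np.arctan2(*(a-b)[::-1])),'mid',(a+b)/2)
print('T rings',m([T(151,101,.108),T(160,177,.108)]))
print('T cheek far edge',m([T(70,55,.089),T(220,41,.089)]),'stand near edge',m([T(90,293,.018),T(245,285,.018)]))
print('S ends (face centre)',S(530,172,.09),S(775,285,.09))
r1=S(611,182,.108);r2=S(685,213,.108); print('S rings',r1,r2,(r1+r2)/2)
print('S stand corners',S(500,352,.018),S(718,463,.018), 'cheek',S(497+22,232,.089))
E
```

```text
T ends [616.81360894  23.57397278] [487.05463128  10.98035615] 130.36867516456087 5.543417815407607 mid [551.93412011  17.27716447]
T rings [549.69545074  18.18093596]
T cheek far edge [600.28246156  24.15245073] stand near edge [484.91180927  11.44304762]
S ends (face centre) [621.55557279  20.98569102] [489.0791133    7.73623419]
S rings [575.38266658  16.56311842] [536.9070299   11.27796608] [556.14484824  13.92054225]
S stand corners [604.78851909  67.7587293 ] [482.74671003  56.55626067] cheek [600.25001785  52.42913852]
```

Request:
send_rows:
  moves:
    - [[0.03, 0, 0], 0]
    - [[0.045, 0, 0], 0]
    - [[0.045, 0, 0], 0]
    - [[0.045, 0, 0], 0]
    - [[0.045, 0, 0], 0]

```text
time_s: 18.7
ee_pos: [0.5666, -0.111, 0.182]
eef_rot: [0.669, 0.743, 0.001, 0.0]
wrist_force: [-0.2, -0.0, 0.1]
gripper_width: -0.0003
```

Request:
send_rows:
  moves:
    - [[0.045, 0, 0], 0]
    - [[0.04, 0, 0], 0]
    - [[0.03, 0, 0], 0]
    - [[0.015, 0, 0], 0]
    - [[0, 0, 0], 0]

```text
time_s: 19.2
ee_pos: [0.5535, 0.0178, 0.1819]
eef_rot: [0.668, 0.744, 0.001, 0.0]
wrist_force: [0.0, -0.0, 0.2]
gripper_width: -0.0004
```

```bash
python3 - <<'E'
from h import *
goal([.551,.0158,.113],95.7)
E
```

```text
t 19.2 pos [0.5535 0.0178 0.1819] ang 96.1 tilt [ 0.001  0.001 -1.   ] F [ 0.   -0.04  0.2 ] M [-0.07  0.05  0.02] w -0.0004
yaw 0.0069 shift now-axes [-0.0018 -0.0027  0.0689] after-turn [-0.0018 -0.0027  0.0689]
```

Request:
send_rows:
  moves:
    - [[-0.002, -0.0025, 0.02], 0.006]
    - [[0, 0, 0.02], 0]
    - [[0, 0, 0.015], 0]
    - [[0, 0, 0.008], 0]
    - [[0, 0, 0.003], 0]

```text
time_s: 19.7
ee_pos: [0.5513, 0.0127, 0.1146]
eef_rot: [0.672, 0.74, -0.001, -0.0]
wrist_force: [-0.6, -0.2, -0.4]
gripper_width: 0.0001
```

Request:
send_rows:
  moves:
    - [[0, 0, 0.002], 0]
    - [[0, 0, 0.002], 0]
    - [[0, 0, 0.001], 0]
    - [[0, 0, 0], 0]
    - [[0, 0, 0], 0]

```text
time_s: 20.2
ee_pos: [0.5517, 0.0132, 0.1106]
eef_rot: [0.672, 0.74, 0.0, 0.0]
wrist_force: [0.3, 0.4, 0.4]
gripper_width: -0.0003
```

Request:
send_rows:
  moves:
    - [[0, 0, 0.001], 0]
    - [[0, 0, 0.001], 0]
    - [[0, 0, 0.001], 0]
    - [[0, 0, 0], 0]
    - [[0, 0, 0], 0]

```text
time_s: 20.7
ee_pos: [0.5517, 0.0132, 0.108]
eef_rot: [0.672, 0.74, 0.0, 0.0]
wrist_force: [-2.4, 0.6, 5.6]
gripper_width: 0.0
```

Request:
send_rows:
  moves:
    - [[0, 0, -0.004], 0]
    - [[0.0024, -0.0005, 0], 0]
    - [[0, 0, 0], 0]
    - [[0, 0, 0.002], 0]
    - [[0, 0, 0.001], 0]

```text
time_s: 21.2
ee_pos: [0.5507, 0.0155, 0.108]
eef_rot: [0.672, 0.74, -0.0, -0.0]
wrist_force: [-2.0, 0.8, 4.0]
gripper_width: 0.0001
```

Request:
send_rows:
  moves:
    - [[0, 0, 0.001], 0]
    - [[0, 0, 0.001], 0]
    - [[0, 0, 0.001], 0]
    - [[0, 0, 0], 0]
    - [[0, 0, 0], 0]

```text
time_s: 21.7
ee_pos: [0.5509, 0.0155, 0.1063]
eef_rot: [0.672, 0.74, 0.0, 0.0]
wrist_force: [-3.6, 0.7, 5.7]
gripper_width: -0.0002
```

Request:
send_rows:
  moves:
    - [[0, 0, 0.001], 0]
    - [[0, 0, 0.001], 0]
    - [[0, 0, 0.001], 0]
    - [[0, 0, 0], 0]
    - [[0, 0, 0], 0]

```text
time_s: 22.2
ee_pos: [0.551, 0.0155, 0.1039]
eef_rot: [0.672, 0.74, 0.0, 0.0]
wrist_force: [-4.4, 1.2, 7.0]
gripper_width: 0.0
```

```bash
python3 - <<'E'
from h import *
goal([.551,.0158,.1],95.7)
E
```

```text
t 22.2 pos [0.551  0.0155 0.1039] ang 95.54 tilt [-0.     0.001 -1.   ] F [-4.44  1.15  7.02] M [0.48 1.58 0.  ] w 0.0
yaw -0.0027 shift now-axes [0.0003 0.     0.0039] after-turn [0.0003 0.     0.0039]
```

Request:
send_rows:
  moves:
    - [[0, -0.001, 0.001], 0]
    - [[0, 0, 0.001], 0]
    - [[0, 0, 0], 0]
    - [[0, 0, 0], 0]

```text
time_s: 22.6
ee_pos: [0.5509, 0.0155, 0.1027]
eef_rot: [0.672, 0.741, 0.001, 0.001]
wrist_force: [-2.4, 0.4, 9.4]
gripper_width: -0.0003
```

Request:
send_rows:
  moves:
    - [[0, -0.0005, 0.001], 0]
    - [[0, 0, 0], 0]
    - [[0, 0, 0], 0]

```text
time_s: 22.9
ee_pos: [0.5509, 0.0155, 0.1021]
eef_rot: [0.672, 0.741, 0.002, 0.002]
wrist_force: [-0.9, 0.9, 9.7]
gripper_width: -0.0
```

```bash
python3 - <<'E'
from h import *
goal([.551,.0158,.1],95.7)
E
```

```text
t 22.9 pos [0.5509 0.0155 0.1021] ang 95.55 tilt [-0.     0.005 -1.   ] F [-0.93  0.95  9.67] M [0.36 0.34 0.02] w -0.0
yaw -0.0026 shift now-axes [0.0003 0.0001 0.0021] after-turn [0.0003 0.0001 0.0021]
```

Request:
send_rows:
  moves:
    - [[0, -0.0003, 0.001], 0]
    - [[0, 0, 0.001], 0]
    - [[0, -0.0003, 0.0005], 0]
    - [[0, 0, 0], 0]
    - [[0, 0, 0], 0]

```text
time_s: 23.4
ee_pos: [0.5509, 0.0155, 0.1003]
eef_rot: [0.672, 0.741, 0.002, 0.002]
wrist_force: [-1.0, 1.4, 10.6]
gripper_width: -0.0
```

```bash
python3 - <<'E'
from h import *
goal([.551,.0158,.1],95.7)
E
```

```text
t 23.4 pos [0.5509 0.0155 0.1003] ang 95.56 tilt [-0.     0.007 -1.   ] F [-1.02  1.38 10.6 ] M [0.38 0.13 0.03] w -0.0
yaw -0.0024 shift now-axes [0.0003 0.0001 0.0003] after-turn [0.0003 0.0001 0.0003]
```

Request:
send_rows:
  moves:
    - [[0.0003, -0.0002, 0.0005], 0]
    - [[0, 0, 0], 0]
    - [[0, 0, 0], 0]
    - [[0, 0, 0], 0]
    - [[0, 0, 0], 0]

```text
time_s: 23.9
ee_pos: [0.5509, 0.0155, 0.1]
eef_rot: [0.672, 0.741, 0.002, 0.003]
wrist_force: [-0.6, 0.5, 11.2]
gripper_width: -0.0002
```

Request:
send_rows:
  moves:
    - [[0, 0, 0], 0]
    - [[0, 0, 0], 0]
    - [[0, 0, 0], 0]
    - [[0, 0, 0], 0]
    - [[0, 0, 0], 0]

```text
time_s: 24.4
ee_pos: [0.5509, 0.0155, 0.1]
eef_rot: [0.672, 0.741, 0.002, 0.003]
wrist_force: [0.3, 0.0, 11.6]
gripper_width: -0.0003
```

The push is steady: 11.6 N plus about 3.4 N of lens makes 15 N, the tip has sunk 8 mm from first touch, and there is almost no side force. I hand in.

```bash
python3 -c "from cell import sign_off; print(sign_off())"
```

```text
the job is handed in; nothing more can be done
None
```

The job is done and handed in at about 24.4 s. The cover lies flat, handle up, in the tray, and the lens is seated in the V and pressed to about half of the spring travel. I released the lens in the V so it could centre itself, then pressed it from above with the shut fingers, and they were still pressing at hand-in.

**Press:** The tip had sunk 8.0 mm from first touch (0.108 to 0.100 m) and held for 0.5 s. The push was 11.6 N, which with the 3.4 N lens weight makes about 15 N, so depth and force agree. Side force was under 0.5 N, which is consistent with both faces bearing on the lens.

**Centring:** This is the least certain check. By the last pictures, taken before the press, the lens sat about 0 to 2 mm off centre along the groove in the top view. A poorer side-view estimate gave about 4 mm, and I did not correct it. Early in the press there was up to 4.4 N of push along the lens axis. I eased it out, and the tool moved less than 0.5 mm, but I had no pictures left to confirm the lens stayed put.

**Other things:** Nothing else was touched as far as the pictures and forces show.

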